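# Open the belt guard and hold the belt tensioner back

### The arm

A 6-joint arm with a two-finger parallel gripper is mounted at the origin on a cart in front of the work surface, level with it; the furniture and walls round the work are solid. World frame = base frame: x ahead of the robot, y to its left, z up, the work surface at z = 0. Lengths are in m, angles in rad, forces in N, time in s.
With the tool pointing down it reaches from about 0.275 to 0.725 m from the base axis. Payload 15.9 kg.
Tool frame: the origin (TCP) lies midway between the tips of the shut fingers; the grasp point (between the pads) lies 19 mm behind it; x points along the fingers, z is the direction in which the jaws open and shut, and the axes are right-handed (so a half turn about x gives the same grasp; the last joint's range is limited). The gripper opens to 85 mm and grips with 20 to 120 N. Pads are 22 mm wide; open, the fingers measure 114 mm over their backs; the gripper's body (76 mm by 85 mm) begins 54 mm behind the grasp point. The pads swing forward as they close: fully open they stand 13 mm farther back than shut.
Start: joints at [-1.103, 0.213, -0.034, 1.323, 0, 1.571], TCP at [0.225, -0.446, 0.231] pointing down, gripper open.
Joint ranges: [-2.98, 2.98], [-0.74, 1.72], [-1.14, 1.35], [-2.1, 2.04], [-1.57, 1.44], [-3.14, 3.14]. Speed limits (rad/s): [1.89, 1.89, 2.39, 2.57, 3.14, 3.14].

### API

Orientations are given as [roll, pitch, yaw] about the fixed x, y, z axes, in that order (R = Rz(yaw) Ry(pitch) Rx(roll)).
In Python, from cell import get_obs, get_image, hand_in, search_frame, spot_point gives the robot as it stands. The module is installed in compiled form; this text tells all that it offers.
- The arm moves only by the tool send_rows, never from a script. Its argument "rows" is a list that holds one entry, the list of rows, each a list of 7 numbers: the shift along the tool's x, y, z in mm, then the turn, a rotation vector about the tool's x, y, z in rad, then the finger opening in mm, from 0 to 85.4. In form: [[[dx, dy, dz, rx, ry, rz, hand], ...]]. A call has 1 to 12 rows; each row is the pose to reach, as a shift and turn from the pose measured when the call began, along the tool's axes at that moment; what a row does not reach only later rows make up. A row lasts 1/12 s, in which the tool goes at most 41.7 mm and 7.16 degrees, less where a joint would pass 70% of its speed; a pose out of reach is approached as far as the arm can. A call with a gripper value outside its range is refused whole. The fingers move at their own pace and stop on an object; the grip force is fixed at half the most. Time passes only in rows, so rows that repeat a pose let the fingers close. It gives the time, the measured TCP pose, the force and the opening at its end, in the units of the state.
- get_obs(): the state, without advancing time (a new reading comes with each control period).
- get_image(name): name is "scene" or "top" or "wrist"; returns a dict with "frame" (480x640x3 uint8, red, green, blue), "range_z" (480x640 float32, m along the optical axis (not along the pixel's ray), 0 where there is no reading), "fx", "fy", "cx", "cy" (pixels), "origin" and "rotation" of the camera in the world; the wrist camera has in their place "mount" (4x4, takes a point from camera to tool coordinates, whose origin is the TCP and whose axes are the tool frame's). Camera axes: x right, y up, looking along -z (the intrinsics and any distortion apply to the point x, -y, -z); pixel columns grow to the right and rows downward; lengths in m; the calibration is good to about 2 mm. A picture is of the moment at which its call begins: read the wrist's pose just before it.
- hand_in(): hands the job in, once; it reports no verdict.
Trained networks look in a picture, given as the dict that the camera call returned (one of the last four; its "shot" number tells which), for a name from the list of things; names that differ only in an ending like _2 or _b are one class to them, and where a whole thing is asked for, a point or a joint stands for the part that bears it (a point fixed in the world has none). Each returns a list of dicts, best first, with "p" (0 to 1); they miss things now and then, are a little off and sometimes report something else, mostly with a low value. They report only what shows in the picture. A call takes as long as a camera call.
- search_frame(picture, name): "xyz" ([x, y, z] in m, in world coordinates, good to about 4 mm: the middle of the surface that is visible of it).
- spot_point(picture, name): "xyz" ([x, y, z] in m, in world coordinates, good to about 4 mm: a listed point, or the origin of a listed thing).
The state is a dict: "time": time; "qpos": joint angles; "qd": joint speeds; "tau": joint torques, N m; "ee_pos": TCP position; "eef_rot": TCP orientation; "wrist_force": force on the tool from outside, world axes, zero at the start; "torque": the same for the moment, N m; "opening": finger opening in m.
Only numpy, scipy, OpenCV 4.12 (cv2) and the standard library are available. Lean on these libraries where they do the work, as an engineer would, in place of code of your own. Each camera call takes 0.05 s, during which the arm holds its last target.

### The job

A new belt is to go on the shaker's drive unit. First fold its hinged belt guard up by the bar handle and leave it standing upright by itself; then swing the spring-loaded tensioner arm by its upright pin against the spring, all the way to its far stop on the right, and keep holding it there: finish while still holding it, do not let go. Do not shift the bottle, flask and dish that stand around the unit.

Things in the scene. Friction and masses are not known exactly. Their poses are not given: they have to be found in the camera images.
- drive_unit: fixed grey drive unit, 140 (x) x 170 (y) x 42 mm high, on the worktop; its yaw varies. Origin: centre of its underside; its own x axis points from its front (bar handle side, towards the robot) to its back (hinge side), z up. The deck, 42 mm up, carries two pulleys (near the back, tops 70 mm up), the tensioner arm and its stops, all under the guard while that is down
- guard (a joint): angle of the white belt guard, a box-like hood with an open underside, 146 x 172 x 55 mm, hinged along the unit's back edge: 0 = down over the deck (top 100 mm above the worktop), grows as its front lifts, 1.57 = standing upright, 1.95 = end of travel. Starts between 0 and 0.5. The hinge is stiff (0.35 N m): the guard stays at whatever angle it is left
- guard_hinge (a point): middle of the guard's hinge line, 74 mm behind the unit's origin and 45 mm up; the hinge line runs along the unit's y axis
- guard_bar (a point): middle of the guard's bar handle: a round bar 10 mm thick, parallel to the hinge, 90 mm free between its two brackets, 40 mm clear ahead of the guard's front wall (bar axis to wall). With the guard down it lies 184 mm ahead of the hinge line and 30 mm above it; it moves on an arc of 186 mm radius about the hinge line, and with the guard upright is 184 mm above the hinge line and 30 mm behind it
- idler (a joint): angle of the steel tensioner arm about its vertical pivot: 0 = rest stop, where its spring holds it at the start; 0.85 = far stop (fully wound). Grows counter-clockwise seen from above, so the pin goes from the unit's left (+y) to its right (-y). The spring pushes the pin back with about 3 N at rest and 8 N at the far stop
- pivot (a point): point on the tensioner arm's vertical pivot axis, 75 mm above the worktop, 30 mm behind the unit's origin
- pin (a point): middle of the upright steel pin at the free end of the tensioner arm, 75 mm above the worktop: 12 mm thick, free from 55 mm (top of the arm) to 94 mm above the worktop, 90 mm from the pivot axis. At the rest stop it is 52 mm ahead of the unit's origin and 38 mm to its left. A black roller of 13 mm radius sits on the arm 50 mm from the pivot, top 69 mm above the worktop
- bottle: small screw-cap reagent bottle, 36 mm wide, 66 mm high, standing loose to the left of the unit; origin at its underside; not to be moved
- flask: conical flask, 64 mm wide, 104 mm high, standing loose to the right of the unit; origin at its underside; not to be moved
- dish: petri dish, 59 mm wide, 15 mm high, lying loose to the front right of the unit; origin at its underside; not to be moved

How it is judged:
On the way, in this order (a step that is already met when the one before it is completed fails the run):
1. the guard stands upright, let go, while the tensioner arm is still near its rest stop (value of joint guard between 1.37 and 1.77 rad and contact force between each of the arm, the fingers and guard below 0.2 N and value of joint idler below 0.2 rad), for 0.2 s.
2. the fingers have wound the tensioner arm to its far stop (value of joint idler above 0.79 rad and contact force between the fingers and idler above 2 N), for 0.2 s.
At the end, for the whole second after the job is handed in: The fingers hold the tensioner arm at its far stop (within 0.06 rad) with more than 2 N; the guard stands by itself within 0.2 rad of upright, untouched; bottle, flask and dish are within 20 mm of where they stood (all of step 2 and value of joint guard between 1.37 and 1.77 rad and contact force between each of the arm, the fingers and guard below 0.2 N and distance of each of bottle, flask, dish from where it was at the start of the episode below 0.02 m); the arm keeps its last pose, push and grip.
It fails at once if the bottle, the flask or the dish is shifted by more than 20 mm (distance of any of bottle, flask, dish from where it was at the start of the episode above 0.02 m).
It also fails if it takes over 51 s, if anything falls off the work surface, if the arm or the gripper's body presses on something with over 40 N, if the wrist force passes 120 N, or if a joint passes its speed limit or range.

## Working session

There is one attempt and no reset: what is moved stays moved. The work goes in short steps, Python scripts to look and compute and a tool call to move; the robot and the scene stay as the last step left them, time stands still between calls to the robot, and variables do not carry over. Pictures are saved under pics/ and viewed, and the job is handed in when it is done.

Besides the shell and the picture viewer there is one more tool, called after "Call:" as name(argument=value, ...) on one line, values as JSON. send_rows: Moves the arm, as the interface text tells. Its arguments: {"type":"object","properties":{"rows":{"type":"array"}},"required":["rows"]}

```bash
mkdir -p pics; ls
cat > h.py <<'E'
from cell import *
import numpy as np, cv2
def save(p,n): cv2.imwrite('pics/'+n+'.png', p['frame'][:,:,::-1])
E
python3 - <<'E'
from h import *
print(get_obs())
for c in ['scene','top']:
    p=get_image(c); save(p,c+'0')
    for n in ['drive_unit','guard_hinge','guard_bar','pivot','pin','bottle','flask','dish']:
        r=spot_point(p,n); print(c,n,[(np.round(a['xyz'],4),round(a['p'],2)) for a in r[:2]])
    print(np.round(p['origin'],3))
E
```

```text
pics
{'time': 0.0, 'qpos': array([-1.10297681e+00,  2.13352054e-01, -3.50512538e-02,  1.32351716e+00,
       -2.20439812e-06,  1.57079261e+00]), 'qd': array([-5.82141596e-04,  2.44021301e-03,  1.53304625e-03, -9.58451778e-04,
       -2.39805776e-05, -5.48690876e-04]), 'tau': array([-8.84897054e-04, -6.86168718e+01,  4.87112081e+01,  1.75910670e-02,
       -1.92858909e-05, -2.22996175e-05]), 'ee_pos': array([ 0.22531418, -0.44596881,  0.23082133]), 'eef_rot': array([-3.13963541,  1.56967218,  2.04057681]), 'wrist_force': array([-0.39705997,  0.42252831,  0.51652337]), 'torque': array([-0.01232306,  0.02217868, -0.04360792]), 'opening': 0.08563954169432164}
scene drive_unit [(array([ 0.5686, -0.187 ,  0.0026]), 0.82)]
scene guard_hinge []
scene guard_bar [(array([ 0.4635, -0.2068,  0.0779]), 0.94)]
scene pivot [(array([ 0.6024, -0.1813,  0.0776]), 0.67)]
scene pin []
scene bottle [(array([0.5184, 0.0175, 0.0017]), 0.77)]
scene flask []
scene dish []
[0.013 0.539 0.613]
top drive_unit [(array([ 0.5702, -0.1825,  0.0018]), 0.88)]
top guard_hinge []
top guard_bar [(array([ 0.4631, -0.204 ,  0.0832]), 0.7)]
top pivot []
top pin [(array([ 0.5703, -0.1805,  0.0055]), 0.7), (array([ 0.4637, -0.2019,  0.0859]), 0.58)]
top bottle []
top flask [(array([ 0.6599, -0.3683, -0.0052]), 0.56)]
top dish [(array([ 0.5432, -0.3795,  0.0038]), 0.78)]
[ 0.324 -0.098  1.164]
```

View pics/scene0.png

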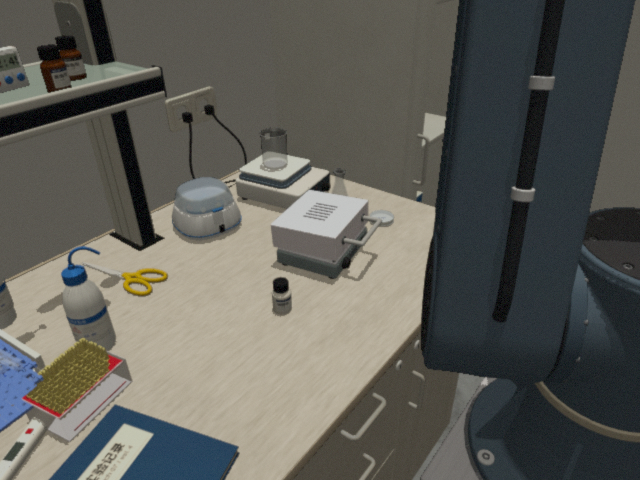

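View pics/top0.png

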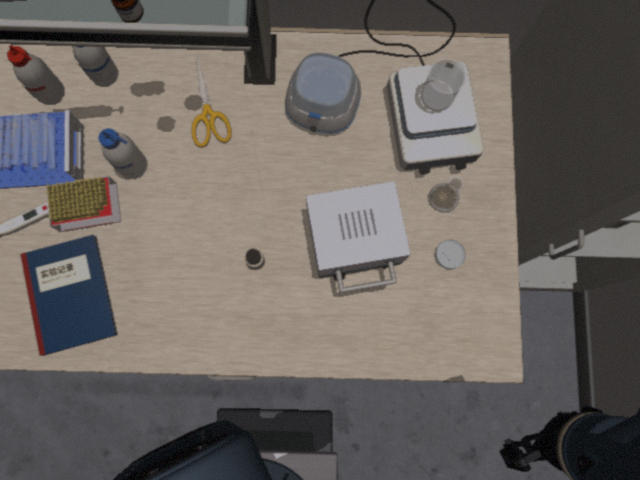

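```bash
cat >> h.py <<'E'
def cloud(p):
    v,u=np.mgrid[0:480,0:640]; d=p['range_z']
    P=np.stack([(u-p['cx'])/p['fx']*d,-(v-p['cy'])/p['fy']*d,-d],-1)
    return P@np.array(p['rotation']).T+np.array(p['origin'])
E
python3 - <<'E'
from h import *
p=get_image('top'); X=cloud(p); 
np.save('top0.npy',X)
print(X[290:300:4,365], X[240,360],X[205,330],X[205,385],X[255,335],X[255,395], X[320,300])
m=np.zeros((480,640),bool)
g=(X[...,2]>0.088)&(X[...,0]>.47)&(X[...,0]<.68)&(X[...,1]>-.31)&(X[...,1]<-.05)
n,l,st,_=cv2.connectedComponentsWithStats(g.astype(np.uint8)); k=1+np.argmax(st[1:,4]); q=X[l==k]
A=np.c_[q[:,:2],np.ones(len(q))]; c,*_=np.linalg.lstsq(A,q[:,2],rcond=None)
print('plane',c,len(q), 'resid',np.std(A@c-q[:,2]), q.min(0),q.max(0))
print(cv2.minAreaRect(q[:,:2].astype(np.float32)), cv2.boxPoints(cv2.minAreaRect(q[:,:2].astype(np.float32))))
# bar
b=(X[...,2]>0.05)&(X[...,0]>.42)&(X[...,0]<.475)&(X[...,1]>-.28)&(X[...,1]<-.12)
q=X[b]; print('bar',len(q),q.min(0),q.max(0),q.mean(0)); print(cv2.minAreaRect(q[:,:2].astype(np.float32)))
for n in ['bottle','flask','dish']:
  print(n,[(np.round(a['xyz'],4),round(a['p'],2)) for a in search_frame(p,n)[:2]])
# tall stuff nearby
for (nm,box) in dict(flask=(.58,.70,-.42,-.31),bottle=(.48,.56,-.03,.06),dish=(.5,.6,-.42,-.33)).items():
  s=(X[...,2]>.006)&(X[...,0]>box[0])&(X[...,0]<box[1])&(X[...,1]>box[2])&(X[...,1]<box[3]); q=X[s]; print(nm,len(q),q.min(0),q.max(0))
E
```

```text
Traceback (most recent call last):
  File "h.py", line 7, in cloud
    return P@np.array(p['rotation']).T+np.array(p['origin'])
           ~~~~~~~~~~~~~~~~~~~~~~~~~~~^~~~~~~~~~~~~~~~~~~~~~
ValueError: operands could not be broadcast together with shapes (480,640) (3,)
```

Run:
```python
from h import *
p=get_image('top'); print({k:(v if np.size(v)<20 else np.shape(v)) for k,v in p.items()})
p=get_image('wrist'); print({k:(v if np.size(v)<20 else np.shape(v)) for k,v in p.items()})
```

```text
{'frame': (480, 640, 3), 'range_z': (480, 640), 'fx': 582.6320601893584, 'fy': 582.6320601893584, 'cx': 313.26405803937064, 'cy': 247.50633249691973, 'origin': array([ 0.32371558, -0.09848871,  1.16399512]), 'rotation': array([ 0.19162994, -0.00860854, -1.54520418]), 'shot': 4}
{'frame': (480, 640, 3), 'range_z': (480, 640), 'fx': 357.4427918481172, 'fy': 357.4427918481172, 'cx': 322.69890436706316, 'cy': 240.7882609501054, 'mount': array([[ 4.82931919e-04,  3.05722372e-01, -9.52120580e-01,
        -1.43516280e-01],
       [ 3.04144795e-05,  9.52120686e-01,  3.05722421e-01,
         7.76988762e-02],
       [ 9.99999883e-01, -1.76601368e-04,  4.50511083e-04,
        -6.52286714e-04],
       [ 0.00000000e+00,  0.00000000e+00,  0.00000000e+00,
         1.00000000e+00]]), 'shot': 5}
```

rotation is roll/pitch/yaw.

```bash
cat > h.py <<'E'
from cell import *
import numpy as np, cv2
from scipy.spatial.transform import Rotation as R
def save(p,n): cv2.imwrite('pics/'+n+'.png', p['frame'][:,:,::-1])
def cloud(p,T=None):
    v,u=np.mgrid[0:480,0:640]; d=p['range_z']
    P=np.stack([(u-p['cx'])/p['fx']*d,-(v-p['cy'])/p['fy']*d,-d],-1)
    if T is None: return P@R.from_euler('xyz',p['rotation']).as_matrix().T+np.array(p['origin'])
    T=T@p['mount']; return P@T[:3,:3].T+T[:3,3]
E
python3 - <<'E'
from h import *
p=get_image('top'); X=cloud(p); 
print(X[240,360],X[205,330],X[205,385],X[255,335],X[255,395], X[320,300])
g=(X[...,2]>0.088)&(X[...,0]>.47)&(X[...,0]<.68)&(X[...,1]>-.31)&(X[...,1]<-.05)
n,l,st,_=cv2.connectedComponentsWithStats(g.astype(np.uint8)); k=1+np.argmax(st[1:,4]); q=X[l==k]
A=np.c_[q[:,:2],np.ones(len(q))]; c,*_=np.linalg.lstsq(A,q[:,2],rcond=None)
print('plane',c,len(q), 'resid',np.std(A@c-q[:,2]), q.min(0),q.max(0))
print(cv2.minAreaRect(q[:,:2].astype(np.float32)), cv2.boxPoints(cv2.minAreaRect(q[:,:2].astype(np.float32))))
b=(X[...,2]>0.05)&(X[...,0]>.42)&(X[...,0]<.475)&(X[...,1]>-.28)&(X[...,1]<-.12)
q=X[b]; print('bar',len(q),q.min(0),q.max(0),q.mean(0)); print(cv2.minAreaRect(q[:,:2].astype(np.float32)))
for n in ['bottle','flask','dish']:
  print(n,[(np.round(a['xyz'],4),round(a['p'],2)) for a in search_frame(p,n)[:2]])
for (nm,box) in dict(flask=(.58,.70,-.42,-.31),bottle=(.48,.56,-.03,.06),dish=(.5,.6,-.42,-.33)).items():
  s=(X[...,2]>.006)&(X[...,0]>box[0])&(X[...,0]<box[1])&(X[...,1]>box[2])&(X[...,1]<box[3]); q=X[s]; print(nm,len(q),q.min(0),q.max(0))
E
```

```text
[ 0.54591135 -0.18876538  0.10499569] [ 0.61299221 -0.13186335  0.0995774 ] [ 0.61593201 -0.23581185  0.09944278] [ 0.51662018 -0.14291478  0.10346878] [ 0.51881161 -0.25337275  0.10793874] [ 0.40243529 -0.08011683 -0.00129192]
plane [-0.02795621 -0.00606059  0.11731539] 7051 resid 0.002566436567473329 [ 0.48756752 -0.28185143  0.08804105] [ 0.66480003 -0.086062    0.11088498]
((0.5746991634368896, -0.18414413928985596), (0.15057234466075897, 0.17245526611804962), 11.224617958068848) [[ 0.48406836 -0.11422079]
 [ 0.51763785 -0.2833773 ]
 [ 0.66532993 -0.25406748]
 [ 0.6317605  -0.08491099]]
bar 334 [ 0.4502825  -0.25872946  0.07762131] [ 0.47498618 -0.14854453  0.09314625] [ 0.46380167 -0.19578573  0.08584059]
((0.46619582176208496, -0.20412063598632812), (0.024416012689471245, 0.10979440063238144), 4.212303161621094)
bottle [(array([0.5105, 0.0107, 0.0638]), 0.8)]
flask [(array([ 0.6511, -0.3605,  0.0407]), 0.55)]
dish [(array([ 0.5412, -0.3797,  0.0187]), 0.93)]
flask 864 [ 0.58804141 -0.39962883  0.00600827] [ 0.69949731 -0.32864049  0.1086253 ]
bottle 323 [ 0.50016216 -0.00872972  0.00643876] [0.5572223  0.04071871 0.07053757]
dish 685 [ 0.51261121 -0.41501056  0.00632381] [ 0.58804141 -0.33947341  0.02193485]
```

```bash
cat >> h.py <<'E'
U=np.array([0.5722,-0.1835,0]); YAW=0.19
def uw(x,y,z,yaw=YAW): return U+R.from_euler('z',yaw).apply([x,y,z])
def pose(o=None):
    o=o or get_obs(); T=np.eye(4); T[:3,:3]=R.from_euler('xyz',o['eef_rot']).as_matrix(); T[:3,3]=o['ee_pos']; return T
def down(yaw): # tool x down, tool z along yaw
    z=np.array([np.cos(yaw),np.sin(yaw),0]); x=np.array([0,0,-1.]); return np.c_[x,np.cross(z,x),z]
def rel(p,Rm,T=None):
    T=pose() if T is None else T
    d=T[:3,:3].T@(np.array(p)-T[:3,3])*1000; w=R.from_matrix(T[:3,:3].T@Rm).as_rotvec()
    return np.round(d,1),np.round(w,3)
E
python3 - <<'E'
from h import *
print(pose().round(3)); print(uw(-.110,0,.081))
print(rel([.464,-.204,.18],down(.19)))
E
```

```text
[[-0.     0.893  0.451  0.225]
 [-0.     0.451 -0.893 -0.446]
 [-1.    -0.     0.     0.231]
 [ 0.     0.     0.     1.   ]]
[ 0.46417953 -0.20427448  0.081     ]
(array([  51.3,  322.2, -108.7]), array([-1.293, -0.   ,  0.   ]))
```

Call:
send_rows(rows=[[[0, 30, -10, -0.12, 0, 0, 40], [5, 60, -20, -0.24, 0, 0, 40], [10, 90, -30, -0.36, 0, 0, 40], [15, 120, -40, -0.48, 0, 0, 40], [20, 150, -50, -0.6, 0, 0, 40], [25, 180, -60, -0.72, 0, 0, 40], [30, 210, -70, -0.84, 0, 0, 40], [35, 240, -80, -0.96, 0, 0, 40], [40, 270, -90, -1.08, 0, 0, 40], [45, 300, -100, -1.2, 0, 0, 40], [51, 322, -109, -1.293, 0, 0, 40], [51, 322, -109, -1.293, 0, 0, 40]]])

```text
time: 2.25
ee_pos: [0.4656, -0.2008, 0.1791]
eef_rot: [1.818, 1.569, 2.017]
wrist_force: [0.6, 0.1, -0.5]
opening: 0.04
```

Run:
```python
from h import *
o=get_obs(); T=pose(o); print(o['time'],o['ee_pos'],o['opening'])
p=get_image('wrist'); save(p,'w1'); X=cloud(p,T); np.save('w1.npy',X)
r=[spot_point(p,n) for n in ('guard_bar','drive_unit')]
print([[(np.round(a['xyz'],4),round(a['p'],2)) for a in s] for s in r])
print(rel([.464,-.204,.18],down(.19)))
```

```text
2.25 [ 0.46558791 -0.20075295  0.17913354] 0.03995393006578802
[[(array([ 0.4636, -0.2007,  0.0835]), 0.94), (array([ 0.5968, -0.1817,  0.0745]), 0.16)], [(array([ 0.5707, -0.1836, -0.002 ]), 0.8)]]
(array([ 0.3, -0.3,  0.4]), array([-0.001, -0.   ,  0.   ]))
```

View pics/w1.png

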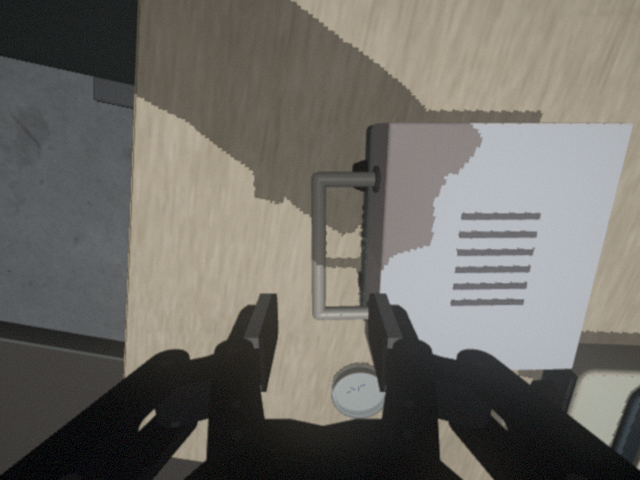

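Run:
```python
from h import *
X=np.load('w1.npy')
for v in (195,220,245,270,290,300):
    row=X[v,305:335]; s=row[(row[:,2]>.06)&(row[:,2]<.12)]
    T=pose(); 
    q=(s-T[:3,3])@T[:3,:3]
    print(v,len(s),s.mean(0).round(4),s[:,2].max().round(4),(q*1000).mean(0).round(1), (q*1000).min(0).round(1),(q*1000).max(0).round(1))
```

```text
195 15 [ 0.4548 -0.1669  0.087 ] 0.0891 [93.3 37.9 -1.7] [91.2 37.5 -6.4] [95.4 38.2  3. ]
220 15 [ 0.4581 -0.1838  0.0869] 0.0885 [93.4 20.7 -1.6] [91.8 19.6 -6.5] [97.7 21.1  3.2]
245 14 [ 0.4619 -0.2012  0.087 ] 0.0893 [93.3  2.9 -1.1] [91.   1.9 -5.7] [96.2  3.6  3.4]
270 14 [ 0.4656 -0.2196  0.0868] 0.0883 [ 93.5 -15.9  -1. ] [ 92.  -17.8  -5.6] [ 98.1 -15.3   3.7]
290 13 [ 0.4682 -0.2348  0.0872] 0.0887 [ 93.1 -31.4  -1.2] [ 91.6 -32.5  -5.6] [ 95.5 -30.7   3.1]
300 13 [ 0.4698 -0.2427  0.0871] 0.0888 [ 93.2 -39.4  -1.2] [ 91.5 -40.7  -5.6] [ 95.7 -38.6   3.2]
```

Call:
send_rows(rows=[[[30, 0, -1, 0, 0, 0, 40], [60, 0, -1, 0, 0, 0, 40], [85, 0, -1, 0, 0, 0, 40], [105, 0, -1, 0, 0, 0, 40], [115, 0, -1, 0, 0, 0, 40], [115, 0, -1, 0, 0, 0, 40], [115, 0, -1, 0, 0, 0, 40]]])

```text
time: 2.98
ee_pos: [0.4625, -0.2046, 0.066]
eef_rot: [-2.174, 1.571, -1.986]
wrist_force: [-0.7, -1.4, 1.0]
opening: 0.0401
```

Run:
```python
from h import *
o=get_obs(); T=pose(o); print(o['time'],o['ee_pos'],o['wrist_force'])
p=get_image('wrist'); save(p,'w2')
```

```text
2.9833 [ 0.46246234 -0.20461767  0.06599311] [-0.74586733 -1.36969229  1.03912411]
```

View pics/w2.png

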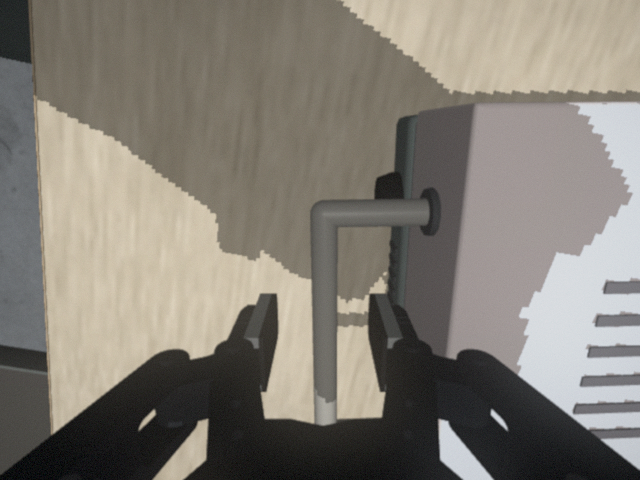

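The bar (column ~325) sits between the pads (268 and 375), close to centred, with the rear finger clear of the wall. Close.

Call:
send_rows(rows=[[[0, 0, 0, 0, 0, 0, 25], [0, 0, 0, 0, 0, 0, 0], [0, 0, 0, 0, 0, 0, 0], [0, 0, 0, 0, 0, 0, 0], [0, 0, 0, 0, 0, 0, 0], [0, 0, 0, 0, 0, 0, 0], [0, 0, 0, 0, 0, 0, 0]]])

```text
time: 3.62
ee_pos: [0.4631, -0.2051, 0.0668]
eef_rot: [-1.106, 1.569, -0.918]
wrist_force: [-3.1, -4.2, 2.9]
opening: 0.0077
```

Run:
```python
from h import *
o=get_obs(); T=pose(o); print(o['time'],o['ee_pos'],o['wrist_force'],o['opening'])
# arc in tool coords: x down, z forward
b=np.array([-.184,.030]); 
h=0.04
f=lambda a:np.array([b[0]*np.cos(a)+b[1]*np.sin(a), -b[0]*np.sin(a)+b[1]*np.cos(a)])
for a in np.arange(0.04,1.62,0.06):
    d=(f(a)-f(h))*1000; print(round(a,2),'dx',round(-d[1],1),'dz',round(d[0],1))
```

```text
3.6167 [ 0.46314678 -0.20511969  0.06684967] [-3.11402669 -4.23822623  2.89079315] 0.007749587329012541
0.04 dx -0.0 dz 0.0
0.1 dx -10.9 dz 2.6
0.16 dx -21.6 dz 5.8
0.22 dx -32.1 dz 9.6
0.28 dx -42.3 dz 14.1
0.34 dx -52.3 dz 19.2
0.4 dx -62.0 dz 24.9
0.46 dx -71.2 dz 31.1
0.52 dx -80.1 dz 37.9
0.58 dx -88.6 dz 45.2
0.64 dx -96.6 dz 53.0
0.7 dx -104.1 dz 61.2
0.76 dx -111.2 dz 70.0
0.82 dx -117.7 dz 79.1
0.88 dx -123.6 dz 88.5
0.94 dx -129.0 dz 98.4
1.0 dx -133.7 dz 108.5
1.06 dx -137.8 dz 118.9
1.12 dx -141.4 dz 129.5
1.18 dx -144.2 dz 140.3
1.24 dx -146.4 dz 151.3
1.3 dx -148.0 dz 162.3
1.36 dx -148.9 dz 173.5
1.42 dx -149.1 dz 184.7
1.48 dx -148.6 dz 195.8
1.54 dx -147.5 dz 207.0
1.6 dx -145.7 dz 218.0
```

Call:
send_rows(rows=[[[-11, 0, 2.6, 0, 0, 0, 0], [-22, 0, 6, 0, 0, 0, 0], [-32, 0, 10, 0, 0, 0, 0], [-42, 0, 14, 0, 0, 0, 0], [-52, 0, 19, 0, 0, 0, 0], [-62, 0, 25, 0, 0, 0, 0], [-71, 0, 31, 0, 0, 0, 0], [-80, 0, 38, 0, 0, 0, 0], [-80, 0, 38, 0, 0, 0, 0]]])

```text
time: 4.37
ee_pos: [0.4994, -0.1981, 0.1483]
eef_rot: [-2.162, 1.568, -1.974]
wrist_force: [-20.5, -2.6, 18.7]
opening: 0.0075
```

Run:
```python
from h import *
o=get_obs(); T=pose(o); print(o['time'],o['ee_pos'],o['wrist_force'],o['opening'])
p=get_image('wrist'); save(p,'w3')
for n in ['scene']:
  p=get_image(n);save(p,n+'3')
```

```text
4.3667 [ 0.49936976 -0.19805997  0.14830399] [-20.53477015  -2.6152936   18.69391838] 0.0074754901537308184
```

View pics/w3.png

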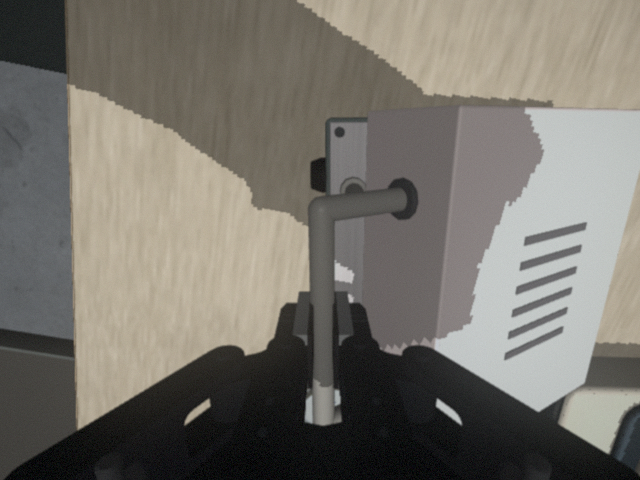

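View pics/scene3.png

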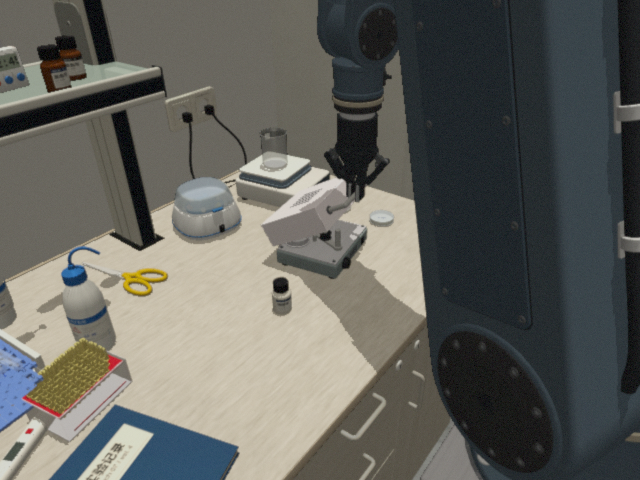

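Run:
```python
from h import *
b=np.array([-.184,.030]); 
h=0.53
f=lambda a:np.array([b[0]*np.cos(a)+b[1]*np.sin(a), -b[0]*np.sin(a)+b[1]*np.cos(a)])
for a in np.arange(0.53,1.62,0.06):
    d=(f(a)-f(h))*1000; print(round(a,2),'dx',round(-d[1],1),'dz',round(d[0],1))
```

```text
0.53 dx -0.0 dz 0.0
0.59 dx -8.4 dz 7.4
0.65 dx -16.3 dz 15.3
0.71 dx -23.8 dz 23.6
0.77 dx -30.7 dz 32.4
0.83 dx -37.1 dz 41.6
0.89 dx -43.0 dz 51.1
0.95 dx -48.2 dz 61.0
1.01 dx -52.9 dz 71.1
1.07 dx -56.9 dz 81.6
1.13 dx -60.3 dz 92.2
1.19 dx -63.1 dz 103.1
1.25 dx -65.2 dz 114.0
1.31 dx -66.6 dz 125.1
1.37 dx -67.4 dz 136.3
1.43 dx -67.5 dz 147.5
1.49 dx -66.9 dz 158.6
1.55 dx -65.7 dz 169.8
1.61 dx -63.8 dz 180.8
```

Call:
send_rows(rows=[[[-9, 0, 7, 0, 0, 0, 0], [-17, 0, 15, 0, 0, 0, 0], [-25, 0, 23, 0, 0, 0, 0], [-32, 0, 32, 0, 0, 0, 0], [-38, 0, 41, 0, 0, 0, 0], [-44, 0, 50.5, 0, 0, 0, 0], [-49, 0, 60.5, 0, 0, 0, 0], [-54, 0, 70.5, 0, 0, 0, 0], [-54, 0, 70.5, 0, 0, 0, 0]]])

```text
time: 5.22
ee_pos: [0.5692, -0.1843, 0.2029]
eef_rot: [-1.803, 1.568, -1.615]
wrist_force: [-7.0, 5.2, 21.3]
opening: 0.008
```

Run:
```python
from h import *
o=get_obs(); T=pose(o); print(o['time'],o['ee_pos'],o['wrist_force'],o['opening'])
b=np.array([-.184,.030]); 
f=lambda a:np.array([b[0]*np.cos(a)+b[1]*np.sin(a), -b[0]*np.sin(a)+b[1]*np.cos(a)])
# best-fit a from displacement since grasp
g=np.array([.46315,-.20512,.06685]); e=o['ee_pos']-g
e2=np.array([e[0]*np.cos(.19)+e[1]*np.sin(.19),e[2]]); print(e2)
from scipy.optimize import minimize_scalar
r=minimize_scalar(lambda a:np.sum((f(a)-f(.045)-e2)**2),bounds=(.1,1.7),method='bounded');h=r.x;print(h,f(h)-f(.045)-e2)
for a in np.arange(h,1.62,0.06):
    d=(f(a)-f(h))*1000; print(round(a,2),'dx',round(-d[1],1),'dz',round(d[0],1))
```

```text
5.2167 [ 0.56924806 -0.1842825   0.20293959] [-7.04844039  5.17207993 21.32079023] 0.007982310339325461
[0.10812409 0.13608959]
1.0061043601519049 [ 0.00121407 -0.00284711]
1.01 dx -0.0 dz 0.0
1.07 dx -4.1 dz 10.4
1.13 dx -7.5 dz 21.1
1.19 dx -10.3 dz 31.9
1.25 dx -12.5 dz 42.9
1.31 dx -14.0 dz 53.9
1.37 dx -14.8 dz 65.1
1.43 dx -14.9 dz 76.3
1.49 dx -14.4 dz 87.5
1.55 dx -13.2 dz 98.6
1.61 dx -11.3 dz 109.6
```

Call:
send_rows(rows=[[[-5, 0, 10, 0, 0, 0, 0], [-9, 0, 21, 0, 0, 0, 0], [-12, 0, 32, 0, 0, 0, 0], [-14, 0, 43, 0, 0, 0, 0], [-16, 0, 54, 0, 0, 0, 0], [-16.5, 0, 65, 0, 0, 0, 0], [-16.5, 0, 76, 0, 0, 0, 0], [-16, 0, 87, 0, 0, 0, 0], [-15, 0, 96, 0, 0, 0, 0], [-14.5, 0, 102, 0, 0, 0, 0], [-14.5, 0, 102, 0, 0, 0, 0]]])

```text
time: 6.13
ee_pos: [0.6709, -0.1642, 0.2178]
eef_rot: [-1.02, 1.568, -0.83]
wrist_force: [1.6, 3.3, 6.2]
opening: 0.0074
```

Run:
```python
from h import *
o=get_obs(); T=pose(o); print(o['time'],o['ee_pos'],o['wrist_force'],o['opening'])
p=get_image('wrist'); save(p,'w4')
p=get_image('scene');save(p,'scene4')
r=spot_point(p,'guard_bar');print(r)
X=cloud(p);np.save('s4.npy',X)
```

```text
6.1333 [ 0.67089742 -0.16421746  0.21784425] [1.64740861 3.28949938 6.23424017] 0.0073536409820075125
[{'xyz': [0.6703, -0.1639, 0.2287], 'p': 0.86}]
```

View pics/w4.png

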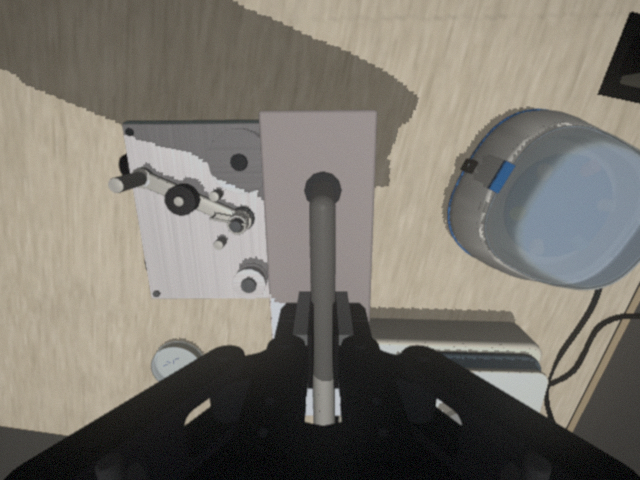

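View pics/scene4.png

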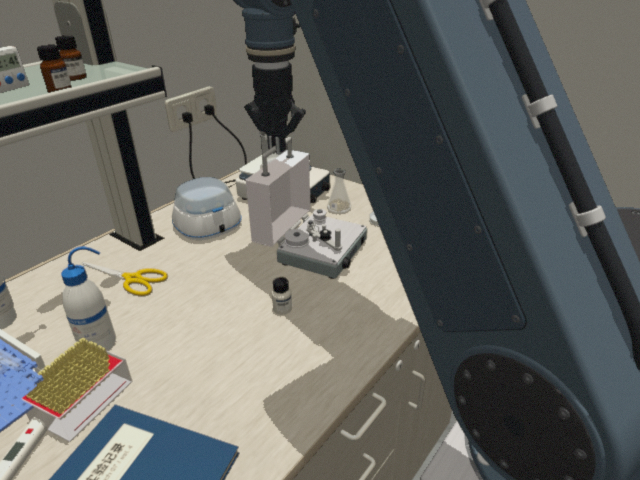

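Call:
send_rows(rows=[[[0, 0, 0, 0, 0, 0, 20], [0, 0, 0, 0, 0, 0, 40], [0, 0, 0, 0, 0, 0, 40], [0, 0, 0, 0, 0, 0, 40], [-5, 0, 0, 0, 0, 0, 40], [-20, 0, 0, 0, 0, 0, 40], [-45, 0, 0, 0, 0, 0, 40], [-65, 0, 0, 0, 0, 0, 40], [-70, 0, 0, 0, 0, 0, 40], [-70, 0, 0, 0, 0, 0, 40]]])

```text
time: 7.12
ee_pos: [0.6708, -0.1644, 0.2896]
eef_rot: [-0.677, 1.566, -0.487]
wrist_force: [-0.1, -0.2, 0.1]
opening: 0.0398
```

Run:
```python
from h import *
o=get_obs(); T=pose(o); print(o['time'],o['ee_pos'],o['wrist_force'],o['opening'])
p=get_image('wrist'); save(p,'w5'); X=cloud(p,T); np.save('w5.npy',X)
for n in ['pin','pivot','guard_bar','drive_unit']: print(n,[(np.round(a['xyz'],4),round(a['p'],2)) for a in spot_point(p,n)[:2]])
s=get_image('scene'); save(s,'scene5')
for n in ['pin','pivot','guard_bar','guard_hinge','drive_unit']: print(n,[(np.round(a['xyz'],4),round(a['p'],2)) for a in spot_point(s,n)[:2]])
# hood front wall (now top) plane
q=X[(X[...,2]>.17)&(X[...,2]<.21)&(X[...,0]>.62)&(X[...,0]<.75)]
q2=(q-U)@R.from_euler('z',YAW).as_matrix()
A=np.c_[q2[:,:2],np.ones(len(q2))]; c,*_=np.linalg.lstsq(A,q2[:,2],rcond=None); print('wall slope',c,len(q),q2.min(0),q2.max(0))
```

```text
7.1167 [ 0.67083946 -0.16440163  0.28958651] [-0.11705552 -0.16650987  0.05469931] 0.039849701465321546
pin [(array([ 0.5109, -0.1575,  0.0723]), 0.85)]
pivot [(array([ 0.5996, -0.1784,  0.0754]), 0.6)]
guard_bar [(array([ 0.6703, -0.1648,  0.2269]), 0.85)]
drive_unit [(array([0.518 , 0.0133, 0.0013]), 0.15)]
pin [(array([ 0.5071, -0.1587,  0.0744]), 0.55)]
pivot [(array([ 0.6034, -0.1804,  0.0743]), 0.57), (array([ 5.696e-01, -1.851e-01, -5.000e-04]), 0.23)]
guard_bar []
guard_hinge [(array([ 0.6424, -0.1721,  0.0479]), 0.68)]
drive_unit [(array([ 0.571 , -0.1851, -0.0007]), 0.84)]
wall slope [0.00870304 0.00101738 0.18932347] 14635 [ 0.06989237 -0.08589521  0.18688268] [0.12478526 0.08607253 0.20968827]
```

View pics/w5.png

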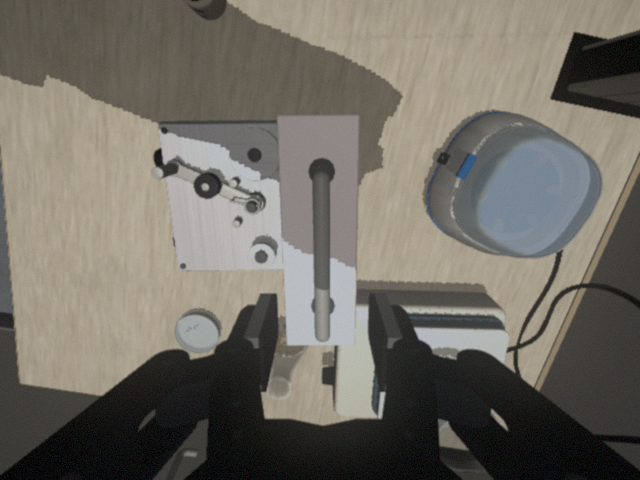

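Run:
```python
from h import *
o=get_obs(); print(o['qpos'])
for y in (.19-np.pi/2,.19+np.pi/2): print(rel([.511,-.157,.2],down(y)))
```

```text
[-2.39730379e-01  6.94524341e-01  8.49555546e-01  1.72395855e+00
 -1.23803588e-03  1.14181788e+00]
(array([  87.6,   37.2, -155. ]), array([1.57e+00, 2.00e-03, 1.00e-03]))
(array([  87.6,   37.2, -155. ]), array([-1.572e+00, -1.000e-03,  2.000e-03]))
```

Call:
send_rows(rows=[[[0, 4, -18, -0.12, 0, 0, 40], [0, 8, -36, -0.24, 0, 0, 40], [0, 13, -54, -0.36, 0, 0, 40], [0, 17, -72, -0.48, 0, 0, 40], [0, 21, -90, -0.6, 0, 0, 40], [5, 26, -108, -0.72, 0, 0, 40], [20, 30, -126, -0.84, 0, 0, 40], [35, 34, -144, -0.96, 0, 0, 40], [50, 37, -155, -1.08, 0, 0, 40], [65, 37, -155, -1.2, 0, 0, 40], [80, 37, -155, -1.32, 0, 0, 40], [88, 37, -155, -1.44, 0, 0, 40]]])

```text
time: 8.67
ee_pos: [0.5102, -0.157, 0.1982]
eef_rot: [-2.891, 1.569, -1.256]
wrist_force: [-0.4, 0.1, -0.9]
opening: 0.0401
```

Call:
send_rows(rows=[[[0, 0, 0, -0.12, 0, 0, 40], [0, 0, 0, -0.14, 0, 0, 40], [0, 0, 0, -0.14, 0, 0, 40]]])

```text
time: 8.92
ee_pos: [0.5102, -0.157, 0.1984]
eef_rot: [-2.909, 1.569, -1.136]
wrist_force: [-1.1, 0.3, 0.5]
opening: 0.0401
```

Run:
```python
from h import *
o=get_obs(); T=pose(o); print(o['time'],o['ee_pos'],o['wrist_force'],o['opening'])
p=get_image('wrist'); save(p,'w6'); X=cloud(p,T); np.save('w6.npy',X)
for n in ['pin','pivot','drive_unit']: print(n,[(np.round(a['xyz'],4),round(a['p'],2)) for a in spot_point(p,n)[:2]])
print(rel([.511,-.157,.2],down(.19+np.pi/2)))
m=(X[...,2]>.085)&(X[...,2]<.105)&(np.hypot(X[...,0]-.511,X[...,1]+.157)<.025); q=X[m]; print(len(q),q.mean(0),q.min(0),q.max(0), np.argwhere(m).mean(0))
```

```text
8.9167 [ 0.51023881 -0.15700008  0.19839647] [-1.07221355  0.30502261  0.4588626 ] 0.04010882960039629
pin [(array([ 0.5092, -0.161 ,  0.073 ]), 0.82)]
pivot [(array([ 0.5944, -0.1825,  0.0757]), 0.72)]
drive_unit [(array([ 0.5685, -0.1853, -0.0023]), 0.85)]
(array([-1.5, -0.6, -0.1]), array([ 0.012, -0.002,  0.001]))
241 [ 0.50990215 -0.15799843  0.09348017] [ 0.50500086 -0.16355435  0.0852227 ] [ 0.51686717 -0.1519707   0.09636341] [239.21576763 320.85477178]
```

View pics/w6.png

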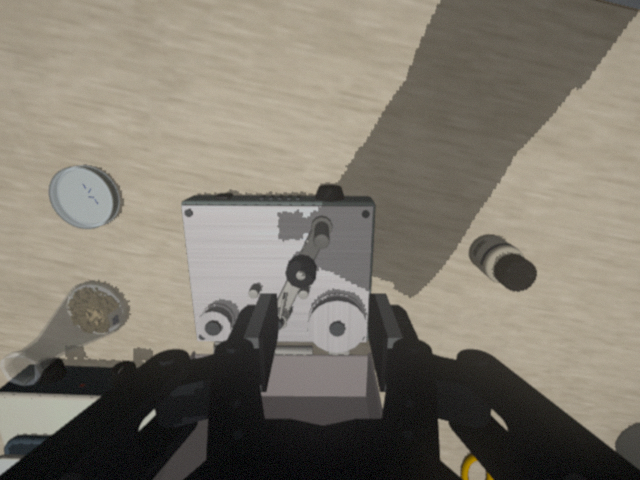

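Call:
send_rows(rows=[[[35, 0, -1, 0, 0, 0, 40], [70, 0, -1, 0, 0, 0, 40], [100, 0, -1, 0, 0, 0, 40], [120, 0, -1, 0, 0, 0, 40], [130, 0, -1, 0, 0, 0, 40], [134, 0, -1, 0, 0, 0, 40], [134, 0, -1, 0, 0, 0, 40], [134, 0, -1, 0, 0, 0, 40]]])

```text
time: 9.78
ee_pos: [0.5116, -0.1585, 0.0658]
eef_rot: [-2.429, 1.567, -0.657]
wrist_force: [-0.0, 0.1, 1.2]
opening: 0.0399
```

Run:
```python
from h import *
o=get_obs(); T=pose(o); print(o['time'],o['ee_pos'],o['wrist_force'],o['opening'])
p=get_image('wrist'); save(p,'w7'); s=get_image('scene'); save(s,'scene7')
```

```text
9.7833 [ 0.51160888 -0.15849853  0.06579105] [-0.0173993   0.10715768  1.20939079] 0.0398682477205367
```

View pics/w7.png

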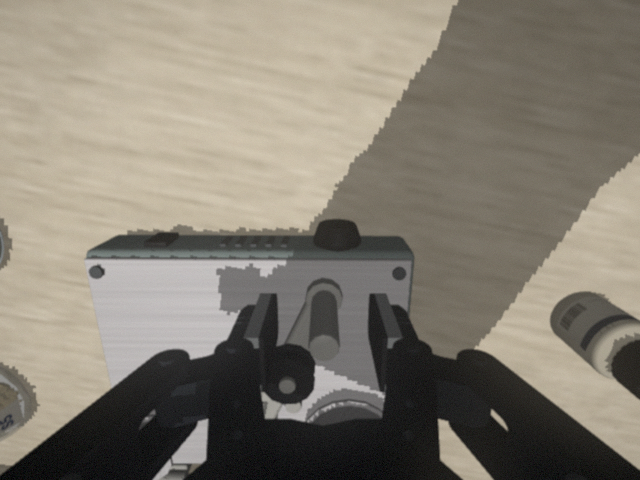

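View pics/scene7.png

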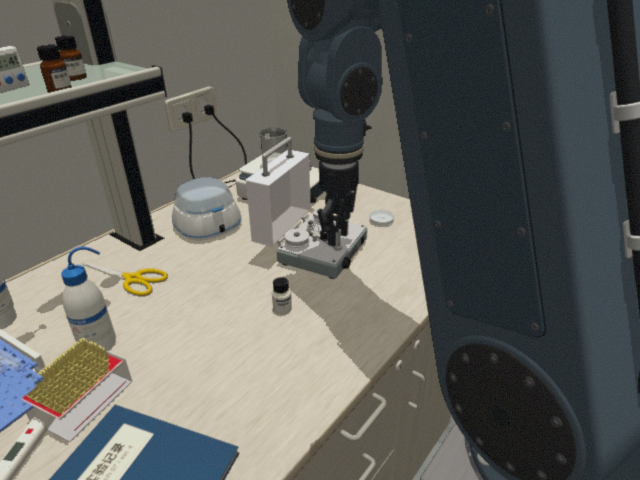

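Call:
send_rows(rows=[[[0, 0, 0, 0, 0, 0, 25], [0, 0, 0, 0, 0, 0, 0], [0, 0, 0, 0, 0, 0, 0], [0, 0, 0, 0, 0, 0, 0], [0, 0, 0, 0, 0, 0, 0], [0, 0, 0, 0, 0, 0, 0]]])

```text
time: 10.38
ee_pos: [0.5123, -0.1584, 0.0668]
eef_rot: [-2.187, 1.566, -0.415]
wrist_force: [-2.0, 2.9, 8.9]
opening: 0.01
```

Run:
```python
from h import *
o=get_obs(); T=pose(o); print(o['time'],o['ee_pos'],o['wrist_force'],o['opening'])
a0=np.arctan2(38,-82)
f=lambda a:90.4*np.array([np.cos(a0+a),np.sin(a0+a),0])
for a in np.arange(0.,.95,.05):
    d=R.from_euler('z',YAW).apply(f(a)-f(0)); print(round(a,2),(T[:3,:3].T@d).round(1))
```

```text
10.3833 [ 0.51229103 -0.15841065  0.06680755] [-2.02286201  2.91774227  8.94072384] 0.010041111415927832
0.0 [0. 0. 0.]
0.05 [ 0.   1.8 -4.1]
0.1 [ 0.   3.5 -8.3]
0.15 [  0.    4.9 -12.6]
0.2 [  0.    6.1 -17. ]
0.25 [  0.    7.1 -21.4]
0.3 [  0.    7.9 -25.8]
0.35 [  0.1   8.4 -30.3]
0.4 [  0.1   8.7 -34.8]
0.45 [  0.1   8.8 -39.4]
0.5 [  0.1   8.7 -43.9]
0.55 [  0.1   8.3 -48.4]
0.6 [  0.1   7.7 -52.9]
0.65 [  0.1   6.9 -57.3]
0.7 [  0.2   5.9 -61.7]
0.75 [  0.2   4.7 -66.1]
0.8 [  0.2   3.2 -70.3]
0.85 [  0.2   1.5 -74.5]
0.9 [  0.2  -0.4 -78.6]
```

Call:
send_rows(rows=[[[0, 3.5, -8, 0, 0, 0, 0], [0, 6, -17, 0, 0, 0, 0], [0, 8, -26, 0, 0, 0, 0], [0, 8.7, -35, 0, 0, 0, 0], [0, 8.7, -44, 0, 0, 0, 0], [0, 7.7, -53, 0, 0, 0, 0], [0, 6, -62, 0, 0, 0, 0], [0, 4, -68, 0, 0, 0, 0], [0, 2.5, -72, 0, 0, 0, 0], [0, 2.5, -72, 0, 0, 0, 0]]])

```text
time: 11.22
ee_pos: [0.5224, -0.2298, 0.0666]
eef_rot: [-2.971, 1.569, -1.2]
wrist_force: [-12.7, -1.3, 5.5]
opening: 0.0101
```

Run:
```python
from h import *
o=get_obs(); T=pose(o); print(o['time'],o['ee_pos'],o['wrist_force'],o['opening'],T[:3,:3].T@o['wrist_force'])
g=np.array([.51229,-.15841,.06681]); print('moved tool mm',(T[:3,:3].T@(o['ee_pos']-g)*1000).round(1))
p=get_image('wrist'); save(p,'w8'); X=cloud(p,T); np.save('w8.npy',X)
print([(np.round(a['xyz'],4),round(a['p'],2)) for n in('pin','pivot') for a in spot_point(p,n)[:2]])
```

```text
11.2167 [ 0.52239848 -0.22984568  0.06659392] [-12.65274466  -1.32859194   5.53500966] 0.010140449207864624 [-5.54172257 12.66196981  1.20717334]
moved tool mm [  0.4   4.3 -72. ]
[(array([ 0.5239, -0.2294,  0.0758]), 0.67)]
```

View pics/w8.png

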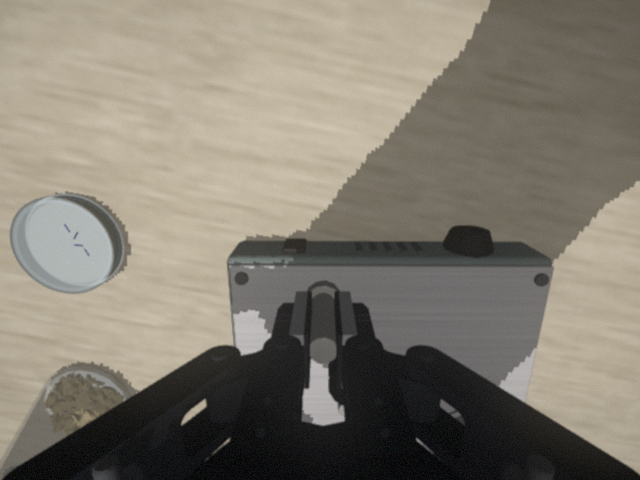

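Call:
send_rows(rows=[[[0, -0.5, -2, 0, 0, 0, 0], [0, -1, -4, 0, 0, 0, 0], [0, -2, -6, 0, 0, 0, 0], [0, -2, -6, 0, 0, 0, 0], [0, -2, -6, 0, 0, 0, 0]]])

```text
time: 11.78
ee_pos: [0.5237, -0.2322, 0.0664]
eef_rot: [0.367, 1.567, 2.139]
wrist_force: [-10.9, 21.7, 13.0]
opening: 0.0098
```

Run:
```python
from h import *
o=get_obs(); T=pose(o); print(o['time'],o['ee_pos'],o['wrist_force'],o['opening'],T[:3,:3].T@o['wrist_force'])
g=np.array([.51229,-.15841,.06681]); print('moved tool mm',(T[:3,:3].T@(o['ee_pos']-g)*1000).round(1))
```

```text
11.7833 [ 0.52369225 -0.2321794   0.06639539] [-10.92338258  21.736017    13.04807642] 0.009768938624017382 [-12.95350762   6.36192176  23.53209749]
moved tool mm [  0.1   3.6 -74.6]
```

Run:
```python
from h import *
for c in ('top','scene','wrist'):
    p=get_image(c); save(p,c+'9'); 
    for n in ['bottle','flask','dish','pin','guard_bar']: print(c,n,[(np.round(a['xyz'],4),round(a['p'],2)) for a in spot_point(p,n)[:1]])
for i in range(3): get_image('scene')
o=get_obs(); T=pose(o); print(o['time'],o['ee_pos'],o['opening'],T[:3,:3].T@o['wrist_force'],o['qd'].round(4))
```

```text
top bottle [(array([ 5.181e-01,  1.110e-02, -5.000e-04]), 0.9)]
top flask []
top dish []
top pin []
top guard_bar [(array([ 0.6676, -0.1634,  0.2296]), 0.63)]
scene bottle [(array([ 5.167e-01,  1.560e-02, -1.000e-04]), 0.65)]
scene flask [(array([ 6.577e-01, -3.656e-01, -5.000e-04]), 0.91)]
scene dish [(array([ 0.5382, -0.3762,  0.0015]), 0.65)]
scene pin [(array([ 0.5236, -0.2316,  0.0712]), 0.73)]
scene guard_bar [(array([ 0.6722, -0.1651,  0.2299]), 0.66)]
wrist bottle []
wrist flask [(array([ 0.6624, -0.3684, -0.0032]), 0.72)]
wrist dish [(array([ 0.5439, -0.3777,  0.0016]), 0.65)]
wrist pin [(array([ 0.5224, -0.2312,  0.0744]), 0.71)]
wrist guard_bar []
12.8333 [ 0.52366163 -0.23215696  0.06637087] 0.009614734505066934 [-12.34882593   6.01026362  22.96528344] [ 0.0014 -0.0002 -0.0009  0.001  -0.0002  0.0014]
```

View pics/scene9.png

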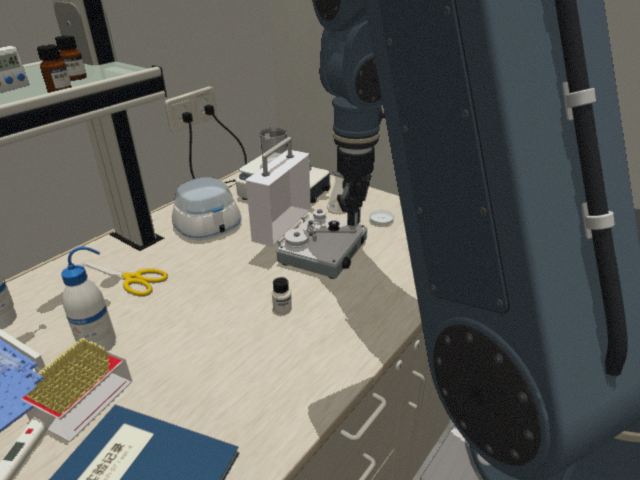

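View pics/top9.png

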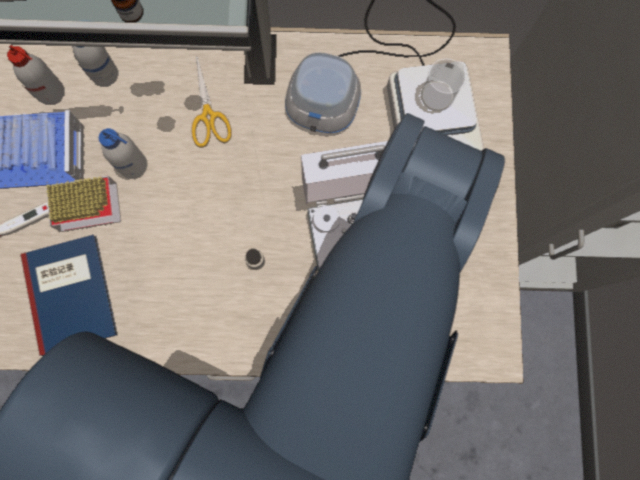

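Run:
```python
from h import *
print(hand_in()); o=get_obs(); print(o['time'],o['ee_pos'],o['wrist_force'],o['opening'])
```

```text
the job is handed in; nothing more can be done
None
the job is handed in; nothing more can be done
```

I folded the guard up by its bar handle and let go. I then gripped the tensioner pin and swung it to its far stop. I handed the job in at about 12.8 s, still gripping and pushing; no verdict was reported.

**Guard:** After release, the depth image put it about 0.01 rad from upright. The last pictures, taken while holding the pin, show it still standing, with its bar where I left it to within the networks' few-mm error and the arm clear of it.

**Tensioner:** The pin moved about 75 mm, which puts the joint at about 0.85 rad. A further 6 mm commanded push moved it only 2.6 mm, so it is against the stop. The push along the jaw direction settled at about 23 N and stayed there for a second.

**Bottle, flask and dish:** The readings agree with the starting positions to within a few mm, which is the networks' own error. The top camera could not see the flask or dish at the end because the arm hid them. The scene and wrist views did see them.

No check failed.

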